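# Set the tint pot on heat and close its two-leaf lid

### The job

Slide the open tint pot along the plate of the tint heater from its rest mark into the heating bay, flat on the plate all the way without lifting or tipping it, in between the rails and on until its striker has snapped into the roller catch and its foot stands against the end stop, which may be clamped anywhere along the bay; do not ram the stop. Then fold the two leaves of its lid fully down, the plain one first and the lipped one over it. Leave the other things on the bench where they are.

Things in the scene. Friction and masses are not known exactly. Their poses are not given: they have to be found in the camera images.
- tint_heater: Low white bench heater with an aluminium top plate, 164 (x) x 368 (y) x 28 mm, fixed to the bench. Origin at the centre of its underside; x away from its front panel, y along its length from the heating bay (-y end) to the rest mark (+y end), z up.
- rest_mark (a point): Point on the plate, at the centre of the engraved rectangle (104 x 116 mm) where the pot waits, heater frame [0, 90, 28] mm. Axes as the heater's.
- bay_mouth (a point): Point on the plate in the mouth of the heating bay, heater frame [0, -60, 28] mm; axes as the heater's. From here toward -y run two straight steel rails, 12 mm high, inner faces at x = +-50 mm; toward +y they flare out to x = +-62 mm at heater y = -30 mm. Their hold-down lips reach in to x = +-43 mm, 8 mm above the plate.
- heat_mark (a point): Point on the plate, at the centre of the dark heated pad in the bay, heater frame [0, -82, 28] mm. The pot stands over the pad when home, but the end stop is clamped anywhere along the bay: its rubber face (88 mm wide, 12 mm high) lies 40 to 68 mm beyond this point toward -y, so the home position is not given and must be felt or seen.
- tint_pot: Loose stainless rectangular pot, about 0.6 kg. Origin at the centre of its underside; x to its rear, y toward its handle, z up. Foot flange 96 (x) x 108 (y) x 5 mm, corners rounded 10 mm; body 80 (x) x 92 (y), rim at z = 56 mm. It starts near the rest mark, turned a little, its handle away from the bay; sliding it by the handle takes 4 to 10 N.
- pot_toe (a point): Middle of the leading (-y) edge of the pot's foot, pot frame [0, -54, 2.5] mm: this edge meets the end stop. Above it a striker tongue reaches to pot y = -78.5 mm, 24.5 to 31.5 mm high, with a wedge head 17 mm wide; it snaps between the two sprung rollers behind the stop (passed 7 mm before home by pushing with 4 to 8 N more than sliding takes, then it is drawn in).
- pot_handle (a point): Middle of the pot's handle: a black bar, 74 mm along the pot's x, 12 mm thick along y, 14 mm high, carried by two arms at x = +-33 mm; pot frame [0, 91, 42] mm. 39 mm free between bar and pot wall. Axes as the pot's.
- leaf_plain (a joint): Plain (flat) lid leaf, 40 x 90 x 2 mm, hinged along the pot's rear rim at pot x = +40 mm, height 57.5 mm. 0 = closed, flat over the rear half of the pot; grows (rad) as it swings up and back; about 2 = standing open. A stiff hinge: stays where it is left.
- plain_edge (a point): Middle of the free edge of the plain leaf, 40 mm from its hinge.
- leaf_lipped (a joint): Lipped lid leaf, hinged along the pot's front rim at pot x = -40 mm, height 57.5 mm, 53 x 90 mm including the stepped lip (14 mm wide, 4 mm higher, with a rolled edge) that lies over the plain leaf when shut. 0 = closed; grows (rad) as it swings up and forward; about 2 = standing open. Stays where it is left.
- lipped_edge (a point): Middle of the free edge of the lipped leaf, 53 mm from its hinge.
- lens_spray: Bystander: lens cleaner spray bottle, 42 x 42 x 140 mm, origin under its centre.
- spectacles: Bystander: spectacles, 143 x 131 x 37 mm, origin under their centre.
- pad_roll: Bystander: roll of blocking pads, 62 mm wide, 26 mm high, origin under its centre.
- pliers_bench: Bystander: pliers lying flat, 150 x 43 x 11 mm, origin under their centre.

How it is judged:
By the outcome, as a careful person would: the job done as asked, in the order asked, and still so for the second after the job is handed in, with the robot touching nothing.
It also fails if it takes over 53 s, if anything falls off the work surface, if the arm or the gripper's body presses on something with over 40 N, if the wrist force passes 120 N, or if a joint passes its speed limit or range.

### The arm

A 6-joint arm with a two-finger parallel gripper is mounted at the origin on a cart in front of the work surface, level with it; the furniture and walls round the work are solid. World frame = base frame: x ahead of the robot, y to its left, z up, the work surface at z = 0. Lengths are in m, angles in rad, forces in N, time in s.
With the tool pointing down it reaches from about 0.325 to 0.85 m from the base axis. Payload 4.4 kg.
Tool frame: the origin (TCP) lies at the very end of the fingers, on their centre line; the grasp point (between the pads) lies 19 mm behind it; z points along the fingers, y is the line along which they close (so a half turn about z gives the same grasp; the last joint's range is limited). The gripper opens to 94 mm and grips with 3 to 60 N. Pads are 16 mm wide; open, the fingers measure 119 mm over their backs; the gripper's body (75 mm by 177 mm) begins 78 mm behind the grasp point.
Start: joints at [-1.435, 0.207, 1.542, -0, 1.393, -0.15], TCP at [0.163, -0.552, 0.205] pointing down, gripper open.
Joint ranges: [-2.73, 2.73], [-0.86, 2.22], [0.23, 2.46], [-1.11, 4.25], [0.08, 2.63], [-2.82, 2.82]. Speed limits (rad/s): [2.79, 2.79, 3.14, 3.14, 3.14, 3.14].

### API

Orientations are given as [roll, pitch, yaw] about the fixed x, y, z axes, in that order (R = Rz(yaw) Ry(pitch) Rx(roll)).
In Python, from workcell import r, imaging, order gives the robot as it stands. The module is installed in compiled form; this text tells all that it offers.
- The arm moves only by the shell command python3 -m inch 'ROWS'. ROWS is JSON, a list that holds one entry, the list of rows, each a list of 5 numbers: the shift along the tool's x, y, z scaled (see below), then the turn about the tool's z scaled (see below), then the opening, from 0 (shut) to 1 (fully open). A call has 1 to 5 rows; each row shifts and turns the commanded pose from where the row before left it, along the tool's axes as they then stand; what a row does not reach is not made up. The controller multiplies each number of a shift by 0.2 m and each number of a turn by 180 degrees. A row lasts 1/8 s, in which the tool goes at most 62.5 mm and 10.7 degrees, less where a joint would pass 70% of its speed; a pose out of reach is approached as far as the arm can. A call with a number of a shift or a turn outside -1 to 1 is refused whole. A call with a gripper value outside its range is refused whole. The fingers move at their own pace and stop on an object; the grip force is fixed at half the most. Time passes only in rows, so rows that do not move let the fingers close. It gives the time, the measured TCP pose, the force, the opening and the grip force at its end, in the units of the state.
- r.read_state(): the state, without advancing time (a new reading comes with each control period).
- imaging.grab_frame(name): name is "scene" or "top" or "wrist"; returns a dict with "frame" (384x512x3 uint8, red, green, blue), "fx", "fy", "cx", "cy" (pixels), "distortion" ([k1, k2, p1, p2, k3] as OpenCV has them; the pictures are not rectified), "view" (4x4, takes a point from world to camera coordinates); the wrist camera has in their place "mount" (4x4, takes a point from camera to tool coordinates, whose origin is the TCP and whose axes are the flange's). Camera axes: x right, y up, looking along -z (the intrinsics and any distortion apply to the point x, -y, -z); pixel columns grow to the right and rows downward; lengths in m; the calibration is good to about 2 mm. A picture is of the moment at which its call begins: read the wrist's pose just before it. There is no depth.
- order.finish_job(): hands the job in; it is judged then, once.
The state is a dict: "clock": time; "joints": joint angles; "joint_vel": joint speeds; "joint_torque": joint torques, N m; "eef_pos": TCP position; "eef_rot": TCP orientation; "contact_force": force on the tool from outside, world axes, zero at the start; "ft_torque": the same for the moment, N m; "gripper_width": finger opening in m; "grasp_force": force on a finger pad.
Only numpy, scipy, OpenCV 4.12 (cv2) and the standard library are available. Lean on these libraries where they do the work, as an engineer would, in place of code of your own. Each camera call takes 0.05 s, during which the arm holds its last target. There are 200 camera calls.

## Working session

There is one attempt and no reset: what is moved stays moved. The work goes in short steps, Python scripts to look and compute and a shell command to move; the robot and the scene stay as the last step left them, time stands still between calls to the robot, and variables do not carry over. Pictures are saved under pics/ and viewed, at most 10 in all, crops included, and the job is handed in when it is done.

```bash
mkdir -p pics; python3 - <<'E'
from workcell import r, imaging
import cv2,pickle
s=r.read_state();print(s)
for n in("scene","top"):
    f=imaging.grab_frame(n);pickle.dump(f,open(n+".pkl","wb"))
    cv2.imwrite(f"pics/{n}0.png",cv2.resize(f["frame"][:,:,::-1],(800,600),interpolation=cv2.INTER_CUBIC))
    print(n,{k:v for k,v in f.items() if k!="frame"})
E
```

```text
{'clock': 0.0, 'joints': array([-1.43450751e+00,  2.07398748e-01,  1.54293951e+00,  6.16546365e-06,
        1.39351466e+00, -1.50494009e-01]), 'joint_vel': array([-6.02039223e-04, -1.74924075e-05, -4.19102422e-04, -4.63508545e-04,
        1.46142250e-03, -6.68769740e-04]), 'joint_torque': array([-1.55077018e-03, -3.70882130e+01, -2.81414902e+01,  6.96710357e-02,
        3.60040285e-02, -1.58983271e-04]), 'eef_pos': array([ 0.16253237, -0.55070754,  0.20430975]), 'eef_rot': array([-3.13935885e+00, -3.44870044e-04,  2.86781345e-01]), 'contact_force': array([-0.1462671 , -0.78321085,  0.13176973]), 'ft_torque': array([ 0.02329934,  0.02647275, -0.03297925]), 'grasp_force': 0.0, 'gripper_width': 0.09389730926812997}
scene {'fx': 433.1840733041515, 'fy': 433.1840733041515, 'cx': 252.89278072718074, 'cy': 190.5282577930053, 'distortion': array([-0.08357257,  0.        ,  0.        ,  0.        ,  0.        ]), 'view': array([[-0.75816268, -0.65204014,  0.00574452,  0.31506164],
       [ 0.4796703 , -0.55172788,  0.68228495, -0.43460198],
       [-0.44170776,  0.52003846,  0.73106378, -1.03100959],
       [ 0.        ,  0.        ,  0.        ,  1.        ]])}
top {'fx': 430.35849328509977, 'fy': 430.35849328509977, 'cx': 257.9106283990225, 'cy': 185.72538860394096, 'distortion': array([0.0298365, 0.       , 0.       , 0.       , 0.       ]), 'view': array([[-0.05714203, -0.99834772, -0.00605069, -0.14288703],
       [ 0.97238476, -0.05702759,  0.22630894, -0.60463798],
       [-0.22628008,  0.00704815,  0.97403678, -1.09309113],
       [ 0.        ,  0.        ,  0.        ,  1.        ]])}
```

View pics/scene0.png

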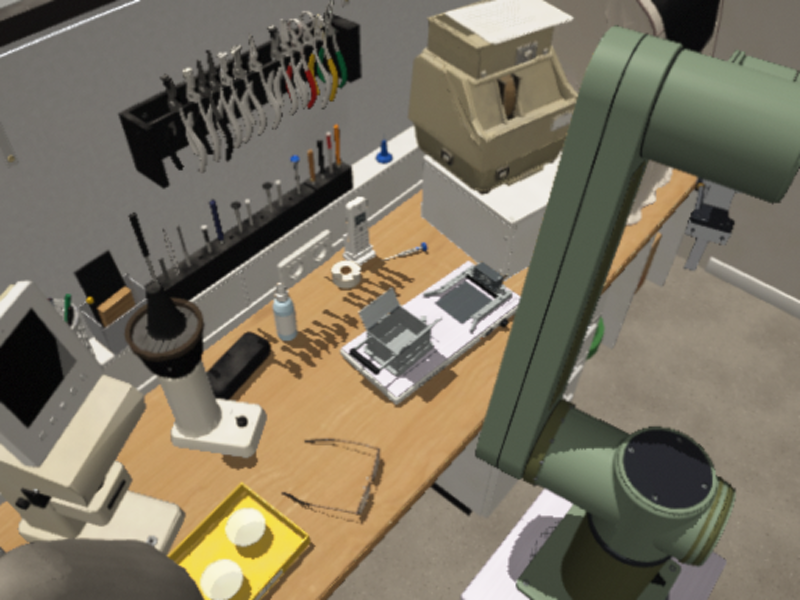

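View pics/top0.png

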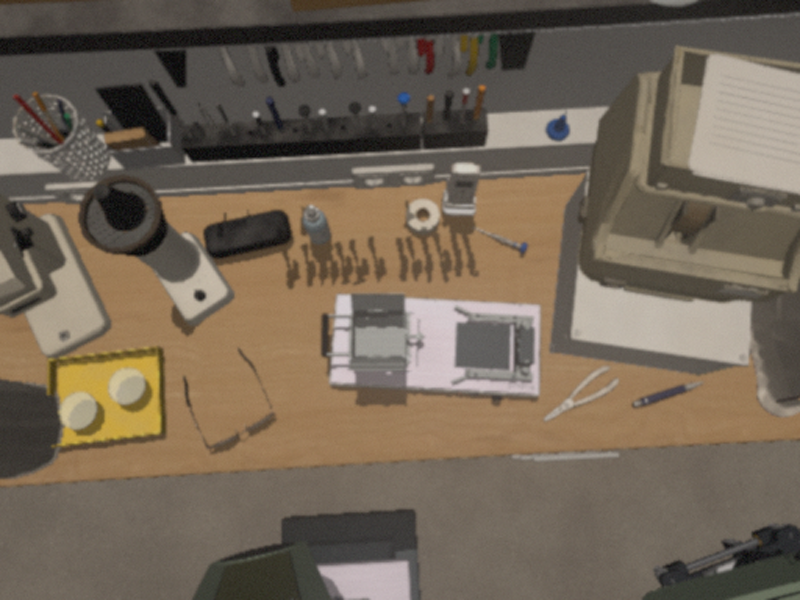

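Scene: heater with pot at about (395,335) in scene and (380,340) in top, bay to the right in the top view (world −y), handle at (326,335). I'll crop closer for accurate measurement.

```bash
python3 - <<'E'
import cv2,pickle,numpy as np
def crop(n,x0,y0,x1,y1,k):
    f=pickle.load(open(n+".pkl","rb"))["frame"][y0:y1,x0:x1,::-1]
    f=cv2.resize(f,None,fx=k,fy=k,interpolation=cv2.INTER_CUBIC)
    for x in range(-(-x0//20)*20,x1,20): cv2.putText(f,str(x),(int((x+.5-x0)*k),10),0,.4,(0,0,255));cv2.line(f,(int((x+.5-x0)*k),12),(int((x+.5-x0)*k),20),(0,0,255))
    for y in range(-(-y0//20)*20,y1,20): cv2.putText(f,str(y),(0,int((y+.5-y0)*k)),0,.4,(0,0,255));cv2.line(f,(25,int((y+.5-y0)*k)),(32,int((y+.5-y0)*k)),(0,0,255))
    return f
cv2.imwrite("pics/topc.png",crop("top",200,182,352,260,5.2))
cv2.imwrite("pics/scenec.png",crop("scene",212,160,340,260,6))
E
```

```text
(no output)
```

View pics/topc.png

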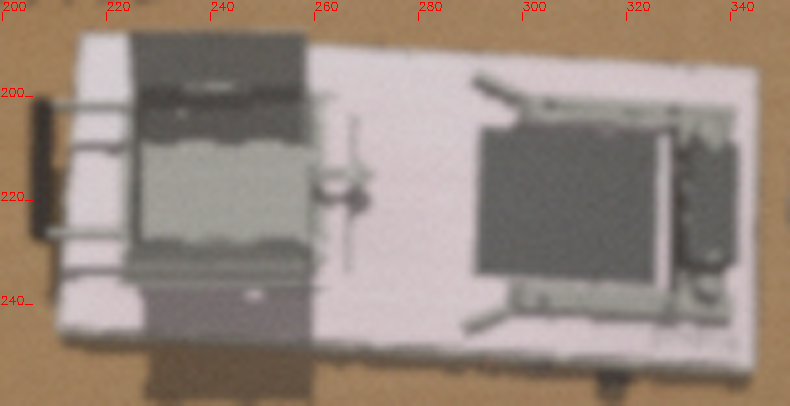

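View pics/scenec.png

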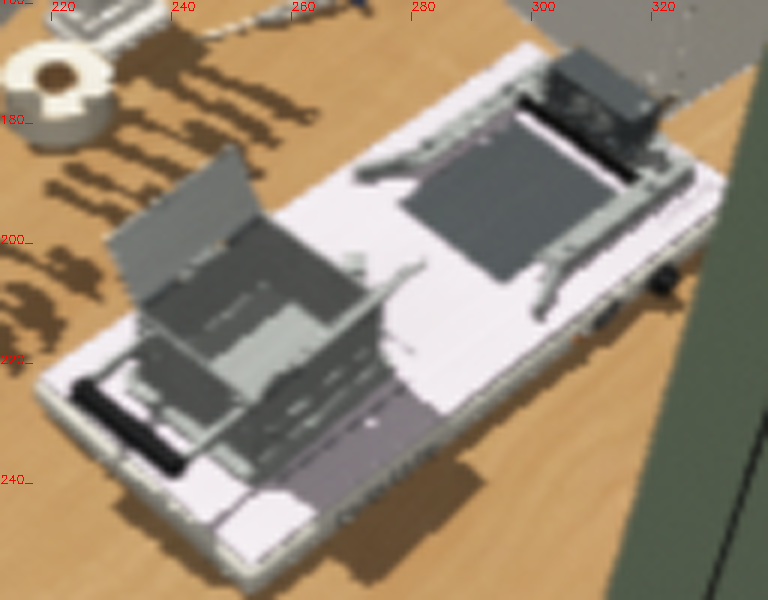

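The crops show heater corners (top crop (82,33),(758,68),(752,365),(62,330)), handle bar centre (41,168) top / (130,428) scene, and stop face near (677,200) top / (578,140) scene. Fit poses from these.

```bash
cat > h.py <<'E'
import cv2,pickle,numpy as np
from scipy.optimize import least_squares
F={n:pickle.load(open(n+".pkl","rb")) for n in("scene","top")}
def proj(f,P):
    P=np.atleast_2d(P);V=f["view"];c=P@V[:3,:3].T+V[:3,3]
    c=c*[1,-1,-1]
    K=np.array([[f["fx"],0,f["cx"]],[0,f["fy"],f["cy"]],[0,0,1]])
    return cv2.projectPoints(c,np.zeros(3),np.zeros(3),K,np.array(f["distortion"]))[0][:,0]
def T(p,L,z0=0):
    c,s=np.cos(p[2]),np.sin(p[2]);L=np.atleast_2d(L)/1000.
    return np.c_[p[0]+c*L[:,0]-s*L[:,1],p[1]+s*L[:,0]+c*L[:,1],L[:,2]+z0]
def ct(x,y): return 200+(x+.5)/5.2-.5,182+(y+.5)/5.2-.5
def cs(x,y): return 212+(x+.5)/6-.5,160+(y+.5)/6-.5
def ray(f,uv,z):
    K=np.array([[f["fx"],0,f["cx"]],[0,f["fy"],f["cy"]],[0,0,1]])
    u=cv2.undistortPoints(np.array([[uv]],float),K,np.array(f["distortion"]))[0,0]
    d=np.array([u[0],-u[1],-1]);V=f["view"];R=V[:3,:3];C=-R.T@V[:3,3];d=R.T@d
    return C+d*(z-C[2])/d[2]
def fit(obs,z0,p0):
    def g(p): return np.concatenate([(proj(F[n],T(p,L,z0))[0]-uv) for n,L,uv in obs])
    s=least_squares(g,p0,loss="soft_l1");print(np.round(s.x,4),"res",np.round(g(s.x).reshape(-1,2),1).tolist());return s.x
E
python3 - <<'E'
from h import *
# heater x up in top image, y left
H=fit([("top",[82,184,28],ct(82,33)),("top",[82,-184,28],ct(758,68)),("top",[-82,-184,28],ct(752,365)),("top",[-82,184,28],ct(62,330)),
("scene",[82,184,28],cs(38,382)),("scene",[-82,184,28],cs(248,570)),("scene",[82,-184,28],cs(530,45))],0,[.5,-.2,0])
P=fit([("top",[-37,91,49],ct(41,238)),("top",[37,91,49],ct(41,98)),
("scene",[37,91,42],cs(82,388)),("scene",[-37,91,42],cs(178,466)),
("top",[40,-46,56],ct(306,90)),("top",[40,46,56],ct(133,90)),("scene",[40,-46,56],cs(262,212)),("scene",[40,46,56],cs(137,305))],.028,[.5,-.1,0])
c,s=np.cos(H[2]),np.sin(H[2])
for n,uv,z in(("top",ct(677,200),.040),("scene",cs(578,140),.040)):
    q=ray(F[n],uv,z)-[H[0],H[1],0];print(n,"stop heater",[c*q[0]+s*q[1],-s*q[0]+c*q[1]])
q=P[:2]-H[:2];print("pot in heater",c*q[0]+s*q[1],-s*q[0]+c*q[1],np.degrees(P[2]-H[2]),np.degrees(H[2]))
print("handle",T(P,[0,91,42],.028),"markers",T(H,[[0,90,28],[0,-60,28],[0,-82,28]]))
for n in F: print(n,-F[n]["view"][:3,:3].T@F[n]["view"][:3,3])
E
```

```text
[ 0.5054 -0.2285 -0.1131] res [[-1.4, -0.7], [0.6, -0.4], [1.2, 2.1], [-2.4, 1.1], [-1.3, -1.7], [0.6, 0.2], [-0.2, -2.3]]
[ 0.5196 -0.1305 -0.0568] res [[-0.6, 0.6], [0.1, -0.2], [-1.2, -1.0], [1.0, 0.4], [0.7, -0.4], [-0.8, -0.3], [0.9, -0.5], [-0.0, 0.6]]
top stop heater [np.float64(0.005443554151210794), np.float64(-0.13877066355936152)]
scene stop heater [np.float64(-0.0021844608044868756), np.float64(-0.130862244719485)]
pot in heater 0.0029780583230527256 0.09904595999329681 3.2213558104026228 -6.478616913653084
handle [[ 0.52473859 -0.03960903  0.07      ]] markers [[ 0.51558831 -0.13911418  0.028     ]
 [ 0.49866345 -0.28815629  0.028     ]
 [ 0.49618114 -0.3100158   0.028     ]]
scene [-0.00807129  0.50181545  1.04844628]
top [ 0.33243116 -0.16942772  1.20068138]
```

```bash
python3 -m inch '[[[0,0,0,0.055,0.42],[0,0,0,0.055,0.42],[0.151,-0.241,0,0,0.42],[0.151,-0.241,0,0,0.42],[0.151,-0.241,0,0,0.42]]]'
python3 -m inch '[[[0.151,-0.241,0,0,0.42],[0.151,-0.241,0,0,0.42],[0.151,-0.241,0,0,0.42],[0.151,-0.241,0,0,0.42],[0.151,-0.241,0,0,0.42]]]'
python3 -m inch '[[[0.151,-0.241,0,0,0.42],[0.151,-0.241,0,0,0.42],[0.151,-0.241,0,0,0.42],[0,0,0,0,0.42]]]'
python3 - <<'E'
from workcell import r, imaging
import cv2,pickle
s=r.read_state();f=imaging.grab_frame("wrist");f["state"]=s;pickle.dump(f,open("w1.pkl","wb"))
print({k:v for k,v in f.items() if k!="frame"})
cv2.imwrite("pics/w1.png",cv2.resize(f["frame"][:,:,::-1],(800,600),interpolation=cv2.INTER_CUBIC))
E
```

```text
clock: 0.72
eef_pos: [0.2621, -0.4108, 0.2049]
eef_rot: [-3.141, 0.0, -0.06]
contact_force: [0.9, -0.3, 0.7]
gripper_width: 0.0473
grasp_force: 0.0
clock: 1.35
eef_pos: [0.4271, -0.179, 0.2052]
eef_rot: [-3.142, 0.0, -0.059]
contact_force: [1.2, -0.7, 0.5]
gripper_width: 0.0393
grasp_force: 0.0
clock: 1.85
eef_pos: [0.5264, -0.0386, 0.2048]
eef_rot: [-3.141, 0.001, -0.053]
contact_force: [-0.3, 0.1, 0.6]
gripper_width: 0.0397
grasp_force: 0.0
{'fx': 270.75119483978216, 'fy': 270.75119483978216, 'cx': 251.53259119981936, 'cy': 192.2633596075002, 'distortion': array([-0.0313196,  0.       ,  0.       ,  0.       ,  0.       ]), 'mount': array([[ 1.10136878e-04,  9.73518268e-01,  2.28609207e-01,
         6.54513777e-02],
       [ 9.99999871e-01,  6.03601611e-06, -5.07473157e-04,
         3.11612783e-05],
       [-4.95414278e-04,  2.28609233e-01, -9.73518142e-01,
        -1.79665657e-01],
       [ 0.00000000e+00,  0.00000000e+00,  0.00000000e+00,
         1.00000000e+00]]), 'state': {'clock': 1.85, 'joints': array([-2.37665528e-01,  1.07401428e-01,  1.65689892e+00,  7.03359935e-04,
        1.37817738e+00,  1.38592386e+00]), 'joint_vel': array([-0.06802797, -0.02370912,  0.0338441 , -0.03605503,  0.01316916,
       -0.02542257]), 'joint_torque': array([  1.36636242, -32.50222564, -28.63814235,   0.33656149,
        -0.17779662,   0.1660816 ]), 'eef_pos': array([ 0.52636622, -0.03857302,  0.20482733]), 'eef_rot': array([-3.14075148e+00,  7.43155969e-04, -5.29277017e-02]), 'contact_force': array([-0.34451297,  0.11663833,  0.62013471]), 'ft_torque': array([ 0.04824488,  0.03418528, -0.01510984]), 'grasp_force': 0.0, 'gripper_width': 0.03972196492134227}}
```

View pics/w1.png

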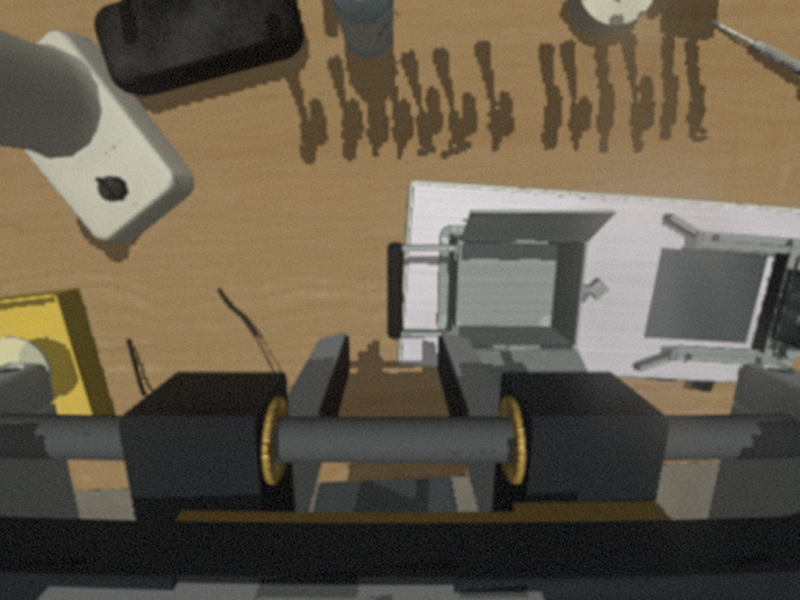

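```bash
cat >> h.py <<'E'
from scipy.spatial.transform import Rotation as Ro
def wview(pk):
    f=pickle.load(open(pk,"rb"));s=f["state"];M=np.eye(4);M[:3,:3]=Ro.from_euler("xyz",s["eef_rot"]).as_matrix();M[:3,3]=s["eef_pos"]
    f["view"]=np.linalg.inv(M@f["mount"]);return f
def v(x,y): return x/1.5625+.32-.5,y/1.5625+.32-.5
E
python3 - <<'E'
from h import *
f=wview("w1.pkl")
for nm,uv,z in[("bar+",(395,244),.077),("bar-",(394,338),.077),("TL",(411,182),.028),("edgeR",(799,207),.028),("edgeL2",(400,362),.028),
 ("leafhinge l",(459,240),.084),("leafhinge r",(583,242),.084),("flare+",(667,216),.040),("flare-",(637,368),.04),("padUL",(656,249),.028),("padLL",(645,338),.028),("padUR",(766,255),.028),("stop+",(782,255),.04),("stop-",(772,347),.04)]:
    print(nm,np.round(ray(f,v(*uv),z),4))
F["w"]=f
P=fit([("top",[-37,91,49],ct(41,238)),("top",[37,91,49],ct(41,98)),("w",[37,91,49],v(395,244)),("w",[-37,91,49],v(394,338)),
("scene",[37,91,42],cs(82,388)),("scene",[-37,91,42],cs(178,466)),
("top",[40,-46,56],ct(306,90)),("top",[40,46,56],ct(133,90)),("scene",[40,-46,56],cs(262,212)),("scene",[40,46,56],cs(137,305))],.028,[.5,-.1,0])
print(T(P,[0,91,42],.028))
H=fit([("top",[82,184,28],ct(82,33)),("top",[82,-184,28],ct(758,68)),("top",[-82,-184,28],ct(752,365)),("top",[-82,184,28],ct(62,330)),
("scene",[82,184,28],cs(38,382)),("scene",[-82,184,28],cs(248,570)),("scene",[82,-184,28],cs(530,45)),("w",[82,184,28],v(411,182)),("w",[62,-30,40],v(667,216)),("w",[-62,-30,40],v(637,368))],0,[.5,-.2,0])
E
```

```text
bar+ [ 0.5616 -0.0417  0.077 ]
bar- [ 0.4903 -0.0373  0.077 ]
TL [ 0.6063 -0.0573  0.028 ]
edgeR [ 0.5714 -0.3858  0.028 ]
edgeL2 [ 0.4513 -0.0407  0.028 ]
leafhinge l [ 0.5627 -0.0871  0.084 ]
leafhinge r [ 0.5569 -0.1754  0.084 ]
flare+ [ 0.5695 -0.263   0.04  ]
flare- [ 0.4388 -0.2486  0.04  ]
padUL [ 0.5414 -0.2635  0.028 ]
padLL [ 0.4619 -0.2607  0.028 ]
padUR [ 0.5316 -0.3621  0.028 ]
stop+ [ 0.5329 -0.3654  0.04  ]
stop- [ 0.4513 -0.3694  0.04  ]
[ 0.5197 -0.1303 -0.0618] res [[-0.7, 0.4], [0.2, -0.4], [0.0, -0.6], [0.0, 1.5], [-1.3, -1.1], [0.8, 0.3], [0.7, -0.3], [-0.8, -0.4], [0.9, -0.5], [-0.1, 0.5]]
[[ 0.52530912 -0.03950339  0.07      ]]
[ 0.5049 -0.2275 -0.1136] res [[-1.7, -0.5], [0.3, -0.1], [0.8, 2.4], [-2.7, 1.3], [-1.4, -1.5], [0.5, 0.5], [-0.2, -2.1], [-2.6, -0.6], [0.7, 5.1], [1.3, -0.8]]
```

```bash
python3 -m inch '[[[0,0.005,0.2,0.003,0.42],[0,0,0.25,0,0.42],[0,0,0.2,0,0.42],[0,0,0.12,0,0.42],[0,0,0,0,0.42]]]'
python3 -m inch '[[[0,0,0,0,0],[0,0,0,0,0],[0,0,0,0,0],[0,0,0,0,0]]]'
```

```text
clock: 2.52
eef_pos: [0.5222, -0.0436, 0.0491]
eef_rot: [-3.141, 0.006, -0.07]
contact_force: [0.1, 0.1, -0.4]
gripper_width: 0.0397
grasp_force: 0.0
clock: 3.02
eef_pos: [0.5268, -0.0417, 0.053]
eef_rot: [-3.14, -0.003, -0.068]
contact_force: [1.1, 5.7, 5.5]
gripper_width: 0.0121
grasp_force: 30.0
```

```bash
python3 -m inch '[[[0,0,0,0,0],[-0.002,0.04,0,0.003,0]]]'; python3 -m inch '[[[-0.002,0.08,0,0.003,0],[-0.002,0.09,0,0.003,0],[-0.002,0.09,0,0.003,0],[-0.002,0.085,0,0.002,0],[0,0,0,0,0]]]'
cat > shot.py <<'E'
from workcell import r, imaging
import cv2,pickle,sys
s=r.read_state();f=imaging.grab_frame("wrist");f["state"]=s;pickle.dump(f,open(sys.argv[1]+".pkl","wb"))
print({k:s[k].round(4) if hasattr(s[k],'round') else s[k] for k in("clock","eef_pos","eef_rot","contact_force","ft_torque")})
cv2.imwrite("pics/%s.png"%sys.argv[1],cv2.resize(f["frame"][90:260,230:,::-1],None,fx=2.8,fy=2.8,interpolation=cv2.INTER_CUBIC))
E
python3 shot.py w2
```

```text
clock: 3.28
eef_pos: [0.5262, -0.049, 0.0531]
eef_rot: [-3.139, -0.004, -0.077]
contact_force: [1.2, 6.2, 4.8]
gripper_width: 0.0118
grasp_force: 30.0
clock: 3.9
eef_pos: [0.5178, -0.1205, 0.0529]
eef_rot: [3.14, -0.003, -0.113]
contact_force: [-0.3, 1.0, 5.0]
gripper_width: 0.0116
grasp_force: 30.0
{'clock': 3.9, 'eef_pos': array([ 0.5178, -0.1205,  0.0529]), 'eef_rot': array([ 3.1401e+00, -3.1000e-03, -1.1290e-01]), 'contact_force': array([-0.2904,  0.9971,  5.0131]), 'ft_torque': array([-0.0002, -0.124 ,  0.0073])}
```

View pics/w2.png

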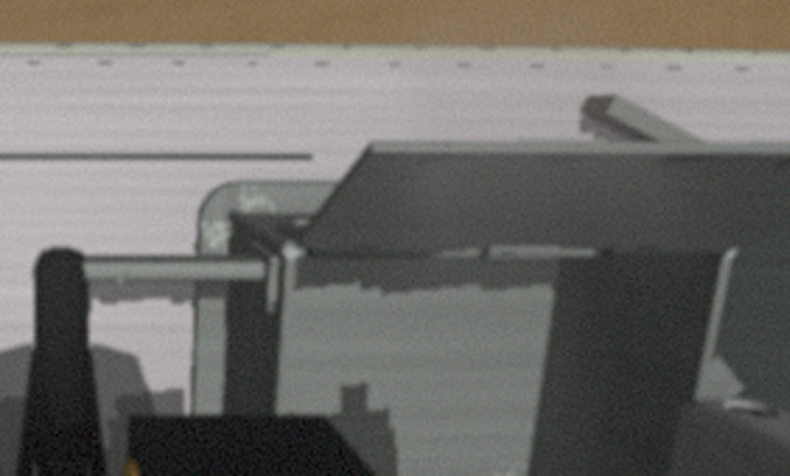

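Visible: engraved rest-mark corner at crop (310,156) = heater (52,32); rail flare tip at (600,97); pot flange rear edge at row 183, rear corner top-left. Compute the lateral offset.

```bash
python3 - <<'E'
from h import *
f=wview("w2.pkl");s=f["state"];y=s["eef_rot"][2];c,sn=np.cos(y),np.sin(y)
def loc(uv,z):
    q=ray(f,(230+(uv[0]+.5)/2.8-.5,90+(uv[1]+.5)/2.8-.5),z)-s["eef_pos"];return np.round([1e3*(c*q[0]+sn*q[1]),1e3*(-sn*q[0]+c*q[1])],1)
for n,uv,z in[("rest corner 52,32",(311,156),.028),("rest line",(5,156),.028),("heater edge82 a",(60,52),.028),("heater edge82 b",(760,58),.028),("flange top edge x48",(280,183),.033),("flange left edge y54",(198,300),.033),("flare tip 62,-30",(600,97),.040),("bar end x37",(62,250),.07),("bar left y97",(36,270),.077)]: print(n,loc(uv,z))
E
```

```text
rest corner 52,32 [ 53.5 -67.1]
rest line [53.4 14.8]
heater edge82 a [80.1  0.1]
heater edge82 b [  80.4 -187.1]
flange top edge x48 [ 46.8 -57.8]
flange left edge y54 [ 15.1 -37.4]
flare tip 62,-30 [  69.3 -135.7]
bar end x37 [35.5 -0.3]
bar left y97 [32.5  5.2]
```

```bash
python3 -m inch '[[[0.006,0.03,0,0,0],[0.006,0.03,0,0,0],[0.001,0.03,0,0,0]]]'; python3 -m inch '[[[0,0.04,0,0,0],[0,0.04,0,0,0],[0,0.04,0,0,0],[0,0,0,0,0]]]';python3 shot.py w3
```

```text
clock: 4.32
eef_pos: [0.5183, -0.1346, 0.053]
eef_rot: [-3.137, -0.002, -0.112]
contact_force: [0.6, 11.2, 11.2]
gripper_width: 0.0116
grasp_force: 30.0
clock: 4.82
eef_pos: [0.5158, -0.1599, 0.0531]
eef_rot: [-3.14, -0.002, -0.112]
contact_force: [0.2, 6.1, 9.2]
gripper_width: 0.0118
grasp_force: 30.0
{'clock': 4.825, 'eef_pos': array([ 0.5158, -0.1599,  0.0531]), 'eef_rot': array([-3.1395e+00, -2.5000e-03, -1.1220e-01]), 'contact_force': array([0.176 , 6.0767, 9.2442]), 'ft_torque': array([ 1.1568, -0.1204, -0.0183])}
```

```bash
python3 -m inch '[[[0,0,-0.005,0,0],[0,0,0,0,0]]]'; python3 -m inch '[[[0,0.02,-0.003,0,0],[0,0.02,0,0,0],[0,0,0,0,0]]]'
```

```text
clock: 5.12
eef_pos: [0.5152, -0.1601, 0.0531]
eef_rot: [-3.14, -0.002, -0.112]
contact_force: [2.2, 5.6, 4.1]
gripper_width: 0.0118
grasp_force: 30.0
clock: 5.5
eef_pos: [0.5134, -0.1682, 0.0531]
eef_rot: [-3.14, 0.0, -0.112]
contact_force: [-0.1, 4.9, 3.3]
gripper_width: 0.0115
grasp_force: 30.0
```

```bash
python3 -m inch '[[[0,0.02,-0.002,0,0],[0,0.02,0,0,0],[0,0.015,0,0,0]]]'; python3 -m inch '[[[0,0.01,0,0,0],[0,0.01,0,0,0],[0,0.01,0,0,0]]]'; python3 -m inch '[[[0,0.01,0,0,0],[0,0.01,0,0,0]]]'
```

```text
clock: 5.88
eef_pos: [0.5118, -0.1794, 0.0531]
eef_rot: [-3.14, 0.001, -0.112]
contact_force: [0.7, 5.3, 2.5]
gripper_width: 0.0115
grasp_force: 30.0
clock: 6.25
eef_pos: [0.5111, -0.1855, 0.0531]
eef_rot: [-3.141, 0.001, -0.112]
contact_force: [1.3, 5.0, 2.3]
gripper_width: 0.0117
grasp_force: 30.0
clock: 6.5
eef_pos: [0.5106, -0.1894, 0.0531]
eef_rot: [-3.14, 0.001, -0.112]
contact_force: [1.0, 4.6, 2.6]
gripper_width: 0.0117
grasp_force: 30.0
```

```bash
for i in 1; do python3 -m inch '[[[0,0.01,0,0,0],[0,0.01,0,0,0]]]'; python3 -m inch '[[[0,0.01,0,0,0],[0,0.005,0,0,0]]]'; done | grep -E "eef_pos|force: \["
```

```text
eef_pos: [0.5102, -0.1934, 0.0531]
contact_force: [-0.3, 5.6, 2.5]
eef_pos: [0.5098, -0.1965, 0.0531]
contact_force: [-0.1, 4.6, 2.5]
```

```bash
python3 -m inch '[[[0,0.01,0,0,0],[0,0.01,0,0,0]]]' | grep -E "eef_pos|force: \["; python3 -m inch '[[[0,0.01,0,0,0],[0,0.005,0,0,0]]]' | grep -E "eef_pos|force: \["
```

```text
eef_pos: [0.5094, -0.2007, 0.0531]
contact_force: [0.4, 4.6, 2.1]
eef_pos: [0.5092, -0.2037, 0.0531]
contact_force: [-0.0, 5.4, 0.5]
```

```bash
python3 -m inch '[[[0,0.01,0,0,0],[0,0.005,0,0,0]]]' | grep -E "eef_pos|force: \["; python3 -m inch '[[[0,0.005,0,0,0],[0,0.005,0,0,0]]]' | grep -E "eef_pos|force: \["
```

```text
eef_pos: [0.5091, -0.2055, 0.0531]
contact_force: [1.9, 9.0, 1.7]
eef_pos: [0.5089, -0.2071, 0.0531]
contact_force: [2.1, 9.9, 2.3]
```

```bash
python3 -m inch '[[[0,0.005,0,0,0],[0,0.005,0,0,0]]]' | grep -E "eef_pos|force: \["; python3 -m inch '[[[0,0.005,0,0,0],[0,0.003,0,0,0]]]' | grep -E "eef_pos|force: \["
```

```text
eef_pos: [0.5086, -0.2092, 0.0531]
contact_force: [2.0, 7.8, 2.0]
eef_pos: [0.5083, -0.212, 0.0531]
contact_force: [0.1, 4.4, 0.4]
```

```bash
python3 -m inch '[[[0,0.005,0,0,0],[0,0.005,0,0,0]]]' | grep -E "eef_pos|force: \["; python3 -m inch '[[[0,0.005,0,0,0],[0,0,0,0,0]]]' | grep -E "eef_pos|force: \["
```

```text
eef_pos: [0.508, -0.215, 0.0531]
contact_force: [1.0, 2.2, -0.8]
eef_pos: [0.5078, -0.2167, 0.0531]
contact_force: [-0.2, -1.5, -3.8]
```

```bash
python3 -m inch '[[[0,0.005,0,0,0],[0,0,0,0,0]]]' | grep -E "eef_pos|force: \["; python3 -m inch '[[[0,0.005,0,0,0],[0,0,0,0,0]]]' | grep -E "eef_pos|force: \["
```

```text
eef_pos: [0.5079, -0.2172, 0.0533]
contact_force: [-0.3, -1.2, -3.6]
eef_pos: [0.5079, -0.2177, 0.0534]
contact_force: [-1.0, -1.5, -3.8]
```

```bash
python3 -m inch '[[[0,0.005,0.002,0,0],[0,0,0.002,0,0]]]' | grep -E "eef_pos|force: \["; python3 -m inch '[[[0,0.005,0,0,0],[0,0,0,0,0]]]' | grep -E "eef_pos|force: \["
```

```text
eef_pos: [0.508, -0.2184, 0.0531]
contact_force: [-2.0, 0.7, 1.4]
eef_pos: [0.5082, -0.2193, 0.0531]
contact_force: [0.2, 2.3, 1.9]
```

```bash
python3 -m inch '[[[0,0.005,0,0,0],[0,0,0,0,0]]]' | grep -E "eef_pos|force: \["; python3 -m inch '[[[0,0.005,0,0,0],[0,0,0,0,0]]]' | grep -E "eef_pos|force: \["; python3 shot.py w4
```

```text
eef_pos: [0.5082, -0.2195, 0.0531]
contact_force: [-0.1, 4.8, 2.9]
eef_pos: [0.5082, -0.2195, 0.0531]
contact_force: [1.0, 7.7, 4.2]
{'clock': 10.5, 'eef_pos': array([ 0.5082, -0.2195,  0.0531]), 'eef_rot': array([-3.1379e+00, -6.0000e-04, -1.1250e-01]), 'contact_force': array([1.0391, 7.7039, 4.1565]), 'ft_torque': array([ 1.4052, -0.1973, -0.0152])}
```

Force climbs with no motion: the foot is against the stop. Ease off, release, rise, go behind the plain leaf.

```bash
python3 -m inch '[[[0,-0.006,0.0,0,0],[0,0,0,0,0.42],[0,0,0,0,0.42],[0,0,0,0,0.42]]]' | grep -E "eef_pos|force: \[|width"; python3 -m inch '[[[0,0,-0.2,0,0.42],[0,0,-0.31,0,0.42],[0,0,0,0,0.42]]]' | grep -E "eef_pos|force: \[|width"; python3 -m inch '[[[0.2,0.23,0,0,0],[0.2,0.23,0,0,0],[0,0,0,0,0],[0,0,0,0,0]]]'| grep -E "clock|eef_pos|force: \[|width"; python3 - <<'E'
from workcell import r, imaging
import cv2,pickle
f=imaging.grab_frame("scene");pickle.dump(f,open("scene2.pkl","wb"))
cv2.imwrite("pics/s2.png",cv2.resize(f["frame"][120:260,200:380,::-1],None,fx=4.2,fy=4.2,interpolation=cv2.INTER_CUBIC))
E
```

```text
eef_pos: [0.5077, -0.2209, 0.0526]
contact_force: [0.1, -0.2, 0.1]
gripper_width: 0.0379
eef_pos: [0.5118, -0.2233, 0.161]
contact_force: [-0.2, 0.3, 0.0]
gripper_width: 0.0396
clock: 11.92
eef_pos: [0.5758, -0.32, 0.1528]
contact_force: [-0.1, 0.2, 0.3]
gripper_width: 0.0029
```

View pics/s2.png

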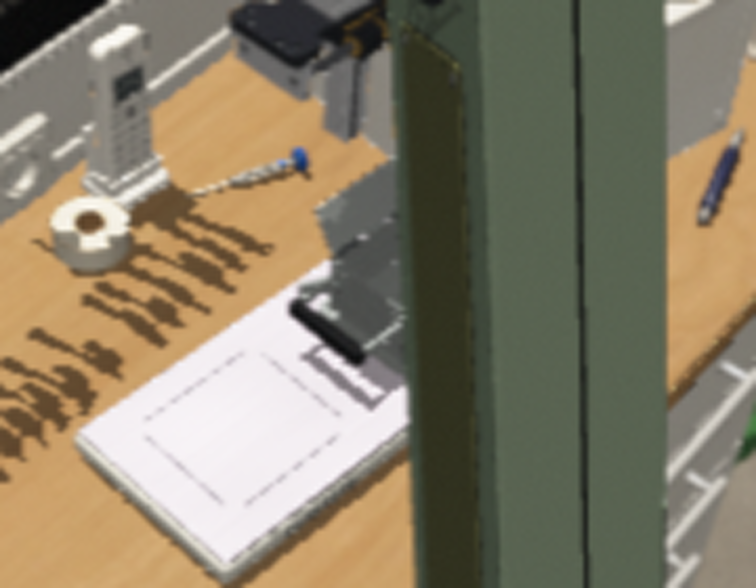

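Finger is behind the standing plain leaf (leaf left edge at (325,210), gripper at (350,110)); handle at (325,330) home. Descend and push the leaf.

```bash
python3 -m inch '[[[0,0,0.12,0,0],[0,0,0.12,0,0],[0,0,0,0,0]]]' | grep -E "eef_pos|force: \["; python3 -m inch '[[[-0.06,0,0,0,0],[-0.06,0,0,0,0],[0,0,0,0,0]]]'| grep -E "eef_pos|force: \["; python3 -m inch '[[[-0.05,0,0,0,0],[-0.05,0,0,0,0],[-0.05,0,0,0,0],[-0.02,0,0,0,0],[0,0,0,0,0]]]'| grep -E "clock|eef_pos|force: \["
```

```text
eef_pos: [0.5747, -0.3181, 0.1046]
contact_force: [0.9, 1.5, -0.2]
eef_pos: [0.5523, -0.3182, 0.108]
contact_force: [-0.1, -0.3, -0.5]
clock: 13.35
eef_pos: [0.5185, -0.314, 0.1064]
contact_force: [-0.5, 0.6, -0.4]
```

```bash
python3 -m inch '[[[0,0,0.03,0,0],[0,0,0.03,0,0],[0,0,0.025,0,0],[0,0,0,0,0]]]'| grep -E "eef_pos|force: \["; python3 -m inch '[[[0,0,0.008,0,0],[0,0,0.005,0,0],[0,0,0,0,0]]]'| grep -E "clock|eef_pos|force: \["
python3 shot.py w5
```

```text
eef_pos: [0.5189, -0.3137, 0.0886]
contact_force: [1.1, 0.1, 0.6]
clock: 14.22
eef_pos: [0.5194, -0.3141, 0.0873]
contact_force: [-1.3, 0.5, 2.0]
{'clock': 14.225, 'eef_pos': array([ 0.5194, -0.3141,  0.0873]), 'eef_rot': array([-3.1415e+00, -2.0000e-04, -1.1210e-01]), 'contact_force': array([-1.2574,  0.4536,  2.0046]), 'ft_torque': array([ 0.1827,  0.1266, -0.0213])}
```

View pics/w5.png

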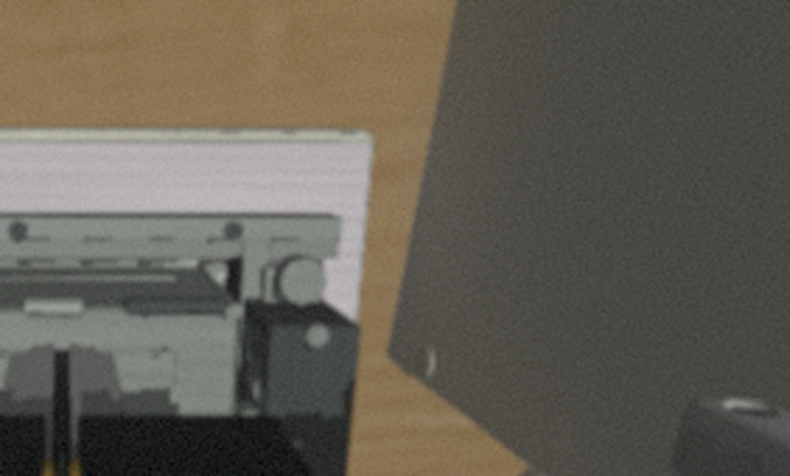

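The plain leaf lies down beneath the fingers (fingers at (60,390), leaf surface rows 310–410). Press firmly to finish it.

```bash
python3 -m inch '[[[0,0,0.006,0,0],[0,0,0.004,0,0],[0,0,0,0,0]]]'| grep -E "clock|eef_pos|force: \["; python3 -m inch '[[[0,0,0.004,0,0],[0,0,0,0,0]]]'| grep -E "clock|eef_pos|force: \["
```

```text
clock: 14.65
eef_pos: [0.5194, -0.3142, 0.0872]
contact_force: [-2.9, 3.1, 10.7]
clock: 14.9
eef_pos: [0.5195, -0.3142, 0.0871]
contact_force: [-4.9, 4.4, 14.7]
```

```bash
python3 -m inch '[[[0,0,-0.17,0,0],[0,0,-0.21,0,0],[-0.27,0,0,0,0],[-0.27,0,0,0,0],[0,0,0,0,0]]]'| grep -E "eef_pos|force: \["; python3 -m inch '[[[0,0,0,0,0]]]'| grep -E "clock|eef_pos|force: \["
```

```text
eef_pos: [0.4085, -0.3005, 0.1589]
contact_force: [-0.3, -0.3, -0.4]
clock: 15.65
eef_pos: [0.4127, -0.3028, 0.1608]
contact_force: [0.7, 0.2, -0.8]
```

```bash
python3 -m inch '[[[0,0,0.14,0,0],[0,0,0.135,0,0],[0,0,0,0,0]]]' | grep -E "eef_pos|force: \["; python3 -m inch '[[[0.07,0,0,0,0],[0.07,0,0,0,0],[0,0,0,0,0]]]'| grep -E "eef_pos|force: \["; python3 -m inch '[[[0.06,0,0,0,0],[0.05,0,0,0,0],[0.05,0,0,0,0],[0.03,0,0,0,0],[0,0,0,0,0]]]'| grep -E "clock|eef_pos|force: \["; python3 shot.py w6
```

```text
eef_pos: [0.412, -0.3012, 0.1033]
contact_force: [-0.3, 0.1, 0.7]
eef_pos: [0.4421, -0.3062, 0.1065]
contact_force: [0.2, 0.3, -0.1]
clock: 17.02
eef_pos: [0.4781, -0.3096, 0.1051]
contact_force: [-0.1, 0.4, -0.4]
{'clock': 17.025, 'eef_pos': array([ 0.4781, -0.3096,  0.1051]), 'eef_rot': array([ 3.1416e+00, -5.0000e-04, -1.1190e-01]), 'contact_force': array([-0.0584,  0.4018, -0.4304]), 'ft_torque': array([ 0.047 , -0.0135, -0.012 ])}
```

```bash
python3 -m inch '[[[0,0,0.03,0,0],[0,0,0.03,0,0],[0,0,0.022,0,0],[0,0,0,0,0]]]'| grep -E "eef_pos|force: \["; python3 -m inch '[[[0,0,0.006,0,0],[0,0,0.005,0,0],[0,0,0,0,0]]]'| grep -E "clock|eef_pos|force: \["; python3 -m inch '[[[0,0,0.005,0,0],[0,0,0.003,0,0],[0,0,0,0,0]]]'| grep -E "clock|eef_pos|force: \["
```

```text
eef_pos: [0.477, -0.3091, 0.0881]
contact_force: [0.3, 0.3, -0.7]
clock: 17.95
eef_pos: [0.4774, -0.3094, 0.0873]
contact_force: [-1.5, 1.8, 5.3]
clock: 18.32
eef_pos: [0.4774, -0.3094, 0.0871]
contact_force: [-5.1, 4.6, 13.3]
```

```bash
python3 -m inch '[[[0,0,-0.2,0,0],[0,0,-0.3,0,0],[-0.25,0,-0.1,0,0],[-0.25,0,0,0,0],[0,0,0,0,0]]]'| grep -E "eef_pos|force: \["; python3 - <<'E'
from workcell import r, imaging
import cv2,pickle,numpy as np
s=r.read_state();w=imaging.grab_frame("wrist");w["state"]=s;pickle.dump(w,open("w7.pkl","wb"))
t=imaging.grab_frame("top");pickle.dump(t,open("top7.pkl","wb"))
a=cv2.resize(w["frame"][40:240,180:430,::-1],(500,400),interpolation=cv2.INTER_CUBIC)
b=cv2.resize(t["frame"][180:260,200:360,::-1],(500,250),interpolation=cv2.INTER_CUBIC)
cv2.imwrite("pics/f7.png",np.vstack([cv2.resize(a,(460,368)),cv2.resize(b,(460,230))]))
E
```

```text
eef_pos: [0.3759, -0.2975, 0.2046]
contact_force: [0.9, -0.2, -0.2]
```

View pics/f7.png

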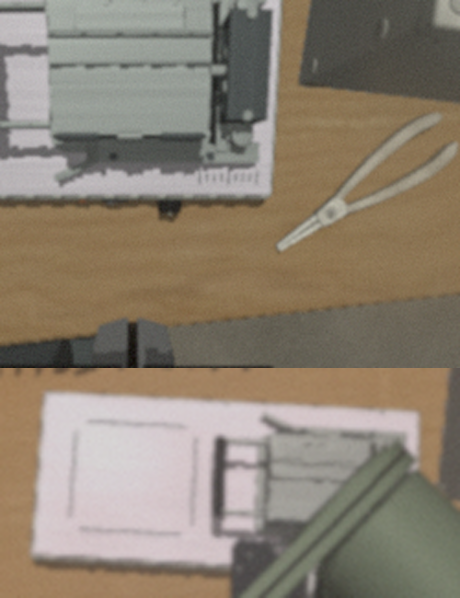

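Both leaves lie flat, with the lip over the plain one (wrist view rows 35–135). The pot stands in the bay against the stop, and the robot is clear of it.

```bash
python3 -c "
from workcell import order
print(order.finish_job())"
```

```text
the job is handed in; nothing more can be done
None
```

The pot is slid home against the end stop with its striker past the catch (both felt through the wrist force), the plain leaf is folded down with the lipped leaf over it, nothing else was moved, and I handed the job in at about 19 s; no verdict came back.

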